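# Unlock the locked-down pump of the lotion dispenser

## Robot

A 7-joint arm with a two-finger parallel gripper is mounted at the origin on the work surface. World frame = base frame: x ahead of the robot, y to its left, z up, the work surface at z = 0. Lengths are in m, angles in rad, forces in N, time in s.
With the tool pointing down it reaches from about 0.375 to 0.925 m from the base axis. Payload 3.1 kg.
Tool frame: the origin (TCP) lies between the finger pads; the fingertips stand 19 mm ahead of it and the grasp point (between the pads) is the TCP; z points along the fingers, y is the direction in which the jaws open and shut (so a half turn about z gives the same grasp; the last joint's range is limited). The gripper opens to 85 mm and grips with 20 to 120 N. Pads are 22 mm wide; open, the fingers measure 114 mm over their backs; the gripper's body (76 mm by 85 mm) begins 54 mm behind the grasp point. The pads swing forward as they close: fully open they stand 13 mm farther back than shut.
Start: joints at [1.235, 0.383, 0.044, 1.598, -0.018, 1.161, -0.05], TCP at [0.153, -0.632, 0.25] pointing down, gripper open.
Joint ranges: [-2.61, 2.61], [-0.41, 2.15], [-1.48, 1.57], [0, 2.5], [-1.57, 4.71], [0.05, 1.97], [-2.85, 2.85]. Speed limits (rad/s): [2.79, 2.79, 3.14, 3.14, 3.14, 3.14, 3.14].

## Interface

Orientations are given as a unit quaternion [x, y, z, w].
In Python, from bench import move_ptp, movel, move_j, move_gripper, pause, inverse_kinematics, read_camera, camera_params, MotionError, sign_off, look_for, tip_of, read_time_s, read_qpos, read_joint_vel, read_effort, read_eef_pos, read_tcp_rot, read_ft_force, read_ft_torque, read_finger_gap gives the robot as it stands. Calls block until the motion is done:
- move_ptp(position, orientation): joint-space move of the TCP to a pose.
- movel(position, orientation=None, speed=0.15): straight line of the TCP; orientation=None keeps the orientation; speed is the mean speed in m/s.
- move_j(angles): joint-space move.
- move_gripper(opening, effort=None): finger opening in m; effort is the grip in N (None keeps the last); returns when the fingers have stopped.
- pause(seconds).
- inverse_kinematics(position, orientation): joint angles nearest the present ones, or None.
- read_camera(name): name is "scene" or "top" or "wrist"; returns the picture (480x640x3 uint8, red, green, blue); there is no depth.
- camera_params(name): a dict with "K" (3x3 intrinsics, pixels), "camera_from_world" (4x4, takes a point from world to camera coordinates). Camera axes: x right, y down, z forward; pixel columns grow to the right and rows downward; lengths in m; the calibration is good to about 2 mm. A picture is of the moment at which its call begins: read the wrist's pose just before it. camera_params takes no time and is no camera call; for the wrist camera it gives the pose at the moment of the call.
A pose or a line that the arm cannot do raises MotionError and nothing moves.
- sign_off(): hands the job in, once; it reports no verdict.
Trained networks look in the newest picture that a camera, given by its name, has taken for a name from the list of things; names that differ only in an ending like _2 or _b are one class to them, and where a whole thing is asked for, a point or a joint stands for the part that bears it (a point fixed in the world has none). Each returns a list of dicts, best first, with "confidence" (0 to 1); they miss things now and then, are a little off and sometimes report something else, mostly with a low value. They report only what shows in the picture. A call takes as long as a camera call. They do not tell look-alikes from the thing itself.
- look_for(camera, name): "at" ([column, row] in pixels, amid what is visible of it).
- tip_of(camera, name): "at" ([column, row] in pixels: a listed point, or the origin of a listed thing).
Readings, each from a call of its own:
- read_time_s(): time.
- read_qpos(): joint angles.
- read_joint_vel(): joint speeds.
- read_effort(): joint torques, N m.
- read_eef_pos(): TCP position.
- read_tcp_rot(): TCP orientation.
- read_ft_force(): force on the tool from outside, world axes, zero at the start.
- read_ft_torque(): the same for the moment, N m.
- read_finger_gap(): finger opening in m.
Only numpy, scipy, OpenCV 4.12 (cv2) and the standard library are available. Lean on these libraries where they do the work, as an engineer would, in place of code of your own. Each camera call takes 0.05 s, during which the arm holds its last target. There are 200 camera calls.

## Task

The chrome lotion dispenser on the ledge is still locked down for storage. Working with the fingertips only and never gripping it, press its pump head in, and while it is in twist the spout anticlockwise (seen from above) a quarter turn to its stop, from the red dot to the green dot, to free the latch; then let the head spring up to its full height and move clear. Leave everything else on the ledge where it is, and the jar shut.

Things in the scene. Friction and masses are not known exactly. Their poses are not given: they have to be found in the camera images.
- dispenser: Chrome lotion dispenser, screwed to the ledge; origin on its vertical axis at the ledge. Foot plate 96 mm across, bottle 68 mm, slotted steel collar 42 mm across below the pump head. On the bottle's shoulder, under the spout's swing, are a red dot (spout points there when locked: the dispenser's +y) and a green dot (spout there when free: its -x).
- pump_top (a point): Centre of the flat top of the pump head, on its axis: a disc 40 mm across, 14 mm thick, with a spout 13 mm wide, top flush with the disc, reaching 53 mm from the axis. This point is 195 mm above the ledge with the head fully up, 183 mm when locked down, 175 mm when pressed home. Turns with the head: x along the spout, z up.
- spout_top (a point): Point on the top of the spout, 30 mm from the head's axis; moves with the head, x axis along the spout, z up.
- pump_lift (a joint): How far the head is pressed in, m: 0 fully up, 0.012 where the latch holds it at the start, 0.020 at the bottom stop. A spring pushes it up with 3 N at the top, 5 N at the latch, 6 N at the bottom. Where it is latched, a pin in a notch stops the spout turning; pressed in past 0.016 the pin is clear and the spout turns easily (0.02 Nm).
- pump_turn (a joint): Turn of head and spout about the vertical, rad, growing anticlockwise seen from above: 0 (within 0.07) when locked over the red dot, stop at 1.62 over the green dot. From 1.47 on the pin stands under its slot and the head springs up when no longer pressed; before that it stays down.
- head_left: Left flank of the head and spout (left looking out along the spout), rigid with them; origin on the head's axis at its underside.
- head_right: Right flank of the head and spout, rigid with them; origin on the head's axis at its underside.
- jar: Green glass jar, 82 mm across, 107 mm tall with its steel lid; origin at the centre of its underside. Leave alone.
- jar_lid (a joint): Hinged steel lid of the jar, rad, 0 shut. Leave shut.
- mug: Blue mug, 80 mm across, 85 mm tall, handle on its +y side; origin at the centre of its underside. Leave alone.
- wax_tin: Round flat tin with a red lid, 68 mm across, 23 mm tall; origin at the centre of its underside. Leave alone.
- dish: White ceramic dish, 124 mm across, 30 mm tall; origin at the centre of its underside. Leave alone.
- keys: Bunch of three keys lying in the dish, about 50 mm long; origin on its underside. Leave alone.
- flashlight: Aluminium flashlight lying on its side, 148 mm long, 36 mm thick, lens towards its +x; origin below its middle. Leave alone.
- buckle: Black plastic snowshoe binding buckle with a grey strap end, 127 mm long, 30 mm wide, 22 mm tall; origin under its base. Leave alone.
Things that resemble listed ones, but are neither listed nor needed, are in the scene too. Leave any blue, pink or purple look-alike of the dispenser alone.

How it is judged:
By the outcome, as a careful person would: the job done as asked, in the order asked, and still so for the second after the job is handed in, with the robot touching nothing.
It also fails if it takes over 38 s, if anything falls off the work surface, if the arm or the gripper's body presses on something with over 40 N, if the wrist force passes 120 N, or if a joint passes its speed limit or range.

## Working session

There is one attempt and no reset: what is moved stays moved. The work goes in short steps, each a Python script; the robot and the scene stay as the last script left them, time stands still between calls to the robot, and variables do not carry over. Pictures are saved under pics/ and viewed, about 8 in all and at most 12, crops included, and the job is handed in when it is done.

```bash
ls; mkdir -p pics
python3 - <<'E'
from bench import *
import cv2, numpy as np
a=read_camera("scene"); b=read_camera("top")
cv2.imwrite("pics/s0.png",a[:,:,::-1]); cv2.imwrite("pics/t0.png",b[:,:,::-1])
for c in ("scene","top"):
  for n in ("dispenser","pump_top","spout_top"):
    print(c,n,[(np.round(d["at"]).tolist(),round(d["confidence"],2)) for d in tip_of(c,n)])
  p=camera_params(c);print(p["K"],np.round(p["camera_from_world"],3))
print(read_time_s(),read_eef_pos(),read_tcp_rot(),read_finger_gap())
E
```

```text
pics
scene dispenser [([441.0, 264.0], 0.92), ([229.0, 264.0], 0.88), ([334.0, 303.0], 0.58), ([284.0, 254.0], 0.56), ([260.0, 318.0], 0.32)]
scene pump_top [([459.0, 191.0], 0.84), ([333.0, 240.0], 0.79), ([278.0, 189.0], 0.61), ([212.0, 195.0], 0.59)]
scene spout_top [([220.0, 191.0], 0.86), ([288.0, 175.0], 0.79), ([336.0, 228.0], 0.59), ([452.0, 185.0], 0.56)]
[[464.34256889   0.         323.64920221]
 [  0.         464.34256889 241.60792827]
 [  0.           0.           1.        ]] [[ 0.873  0.489 -0.008 -0.543]
 [ 0.336 -0.611 -0.717 -0.046]
 [-0.355  0.622 -0.697  1.145]
 [ 0.     0.     0.     1.   ]]
top dispenser [([257.0, 160.0], 0.88), ([349.0, 231.0], 0.83), ([310.0, 306.0], 0.7), ([356.0, 350.0], 0.65)]
top pump_top [([360.0, 354.0], 0.93), ([242.0, 140.0], 0.8), ([309.0, 308.0], 0.73), ([352.0, 224.0], 0.67)]
top spout_top [([300.0, 304.0], 0.95), ([349.0, 231.0], 0.66), ([228.0, 146.0], 0.6), ([335.0, 226.0], 0.58), ([343.0, 358.0], 0.56)]
[[562.84069594   0.         321.86913165]
 [  0.         562.84069594 241.12513843]
 [  0.           0.           1.        ]] [[ 0.03  -0.999 -0.015  0.098]
 [-0.996 -0.028 -0.089  0.592]
 [ 0.088  0.018 -0.996  1.237]
 [ 0.     0.     0.     1.   ]]
0.4 [ 0.1531071  -0.63157274  0.25003865] [ 9.92939530e-01  1.18621400e-01 -2.25982350e-05 -2.28904405e-04] 0.08558244596076647
```

View pics/s0.png

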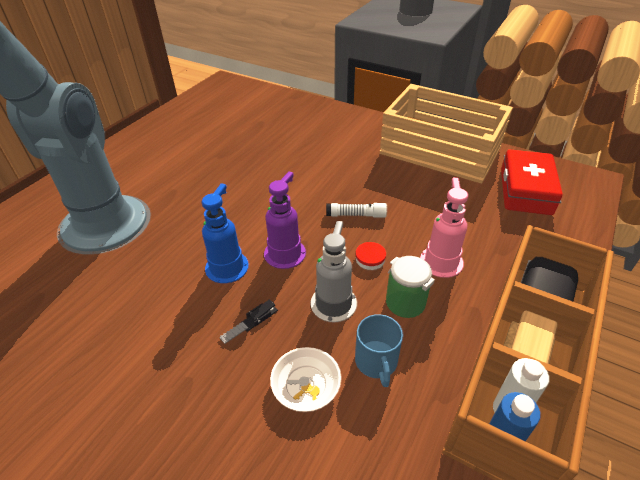

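View pics/t0.png

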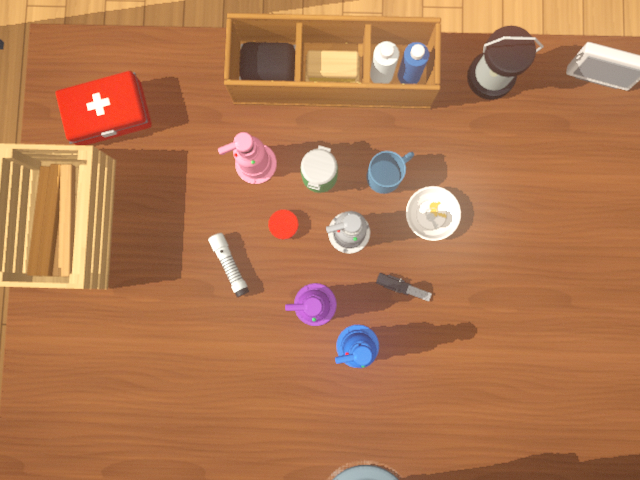

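```bash
cat > h.py <<'E'
from bench import *
import numpy as np, cv2
def cam(n):
    p=camera_params(n); return np.array(p["K"]),np.array(p["camera_from_world"])
def tri(obs):  # [(cam params, pixel)]
    A=[]
    for (K,T),(u,v) in obs:
        P=K@T[:3]; A+=[u*P[2]-P[0],v*P[2]-P[1]]
    X=np.linalg.svd(np.array([a/np.linalg.norm(a) for a in A]))[2][-1]; X=X[:3]/X[3]
    return X,[np.round(proj(c,X)-p,1).tolist() for c,p in obs]
def proj(c,X):
    q=c[0]@(c[1][:3,:3]@np.asarray(X)+c[1][:3,3]); return q[:2]/q[2]
def onz(c,p,z):
    K,T=c; d=T[:3,:3].T@np.linalg.inv(K)@[p[0],p[1],1]; o=-T[:3,:3].T@T[:3,3]
    return o+d*(z-o[2])/d[2]
E
python3 - <<'E'
from h import *
s,t=cam("scene"),cam("top")
for n,a,b in (("base",(334,303),(349,231)),("pump",(333,240),(352,224)),("spout",(336,228),(335,226))):
    print(n,*tri([(s,a),(t,b)]))
for z in (0,): print("base z0",onz(s,(334,303),z),onz(t,(349,231),z))
print("pump z.183",onz(s,(333,240),.183),onz(t,(352,224),.183))
for n,bx in (("scene",(275,205,395,325)),("top",(310,185,400,275))):
    im=cv2.imread("pics/%s0.png"%n[0])[bx[1]:bx[3],bx[0]:bx[2]]
    cv2.imwrite("pics/c_%s.png"%n,cv2.resize(im,(400,400),interpolation=cv2.INTER_CUBIC))
cv2.imwrite("pics/c.png",np.hstack([cv2.imread("pics/c_scene.png"),cv2.imread("pics/c_top.png")]))
E
```

```text
base [0.61654197 0.0541746  0.00083166] [[-0.1, 0.0], [-0.0, -0.1]]
pump [0.61204255 0.05432006 0.17949758] [[-0.6, 0.0], [-0.2, -0.5]]
spout [0.60434932 0.08655267 0.17982884] [[1.0, -0.1], [0.4, 0.9]]
base z0 [0.61647021 0.0549186  0.        ] [0.61638023 0.05403014 0.        ]
pump z.183 [0.61464275 0.05175878 0.183     ] [0.61063062 0.05399097 0.183     ]
```

View pics/c.png

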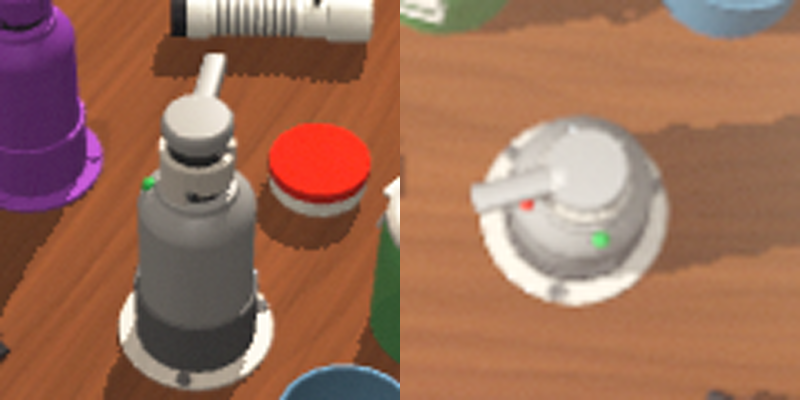

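```bash
cat >> h.py <<'E'
def Q(a): return [np.cos(a/2),np.sin(a/2),0,0]
E
python3 - <<'E'
from h import *
move_gripper(0.0)
print("gap",read_finger_gap())
p=read_eef_pos()
move_ptp([p[0]+.05,p[1]+.05,.36],read_tcp_rot())
move_ptp([.55,.05,.36],Q(.24)); pause(.3)
print(read_time_s(),np.round(read_qpos(),2),read_eef_pos(),read_ft_force())
w=cam("wrist"); im=read_camera("wrist"); cv2.imwrite("pics/w0.png",im[:,:,::-1])
print(np.round(-w[1][:3,:3].T@w[1][:3,3],3))
for n in ("dispenser","pump_top","spout_top"):
  for d in tip_of("wrist",n):
    z=0 if n=="dispenser" else .183
    print(n,np.round(d["at"],1),round(d["confidence"],2),np.round(onz(w,d["at"],z),4))
for a in (.24,1.0,1.95): 
  print(a,[None if (q:=inverse_kinematics([.61,.06,.2],Q(a+k))) is None else np.round(q,2) for k in (0,np.pi)])
E
```

```text
gap -0.00031831517632994295
4.6 [ 0.52  0.19 -0.78  1.67  0.14  1.34 -1.61] [0.55009973 0.04959315 0.36000579] [-0.20715293  0.81017542  0.22681581]
[0.619 0.066 0.483]
dispenser [251.1 242.1] 0.74 [0.4502 0.1219 0.    ]
pump_top [206.8 308.5] 0.9 [0.4459 0.1267 0.183 ]
spout_top [167.9 307.5] 0.89 [0.4389 0.1594 0.183 ]
spout_top [301.5 135.1] 0.6 [0.607  0.0796 0.183 ]
0.24 [array([ 0.41,  0.46, -0.73,  1.71,  0.34,  1.1 , -1.75]), array([ 0.72,  0.72, -1.24,  1.7 ,  0.71,  1.26,  1.13])]
1.0 [array([ 0.46,  0.49, -0.8 ,  1.71,  0.39,  1.11, -1.03]), array([ 0.72,  0.72, -1.24,  1.7 ,  0.71,  1.26,  1.89])]
1.95 [array([ 0.55,  0.54, -0.94,  1.7 ,  0.47,  1.15, -0.14]), array([-0.38,  0.37,  0.26,  1.75, -0.11,  1.04, -2.84])]
```

View pics/w0.png

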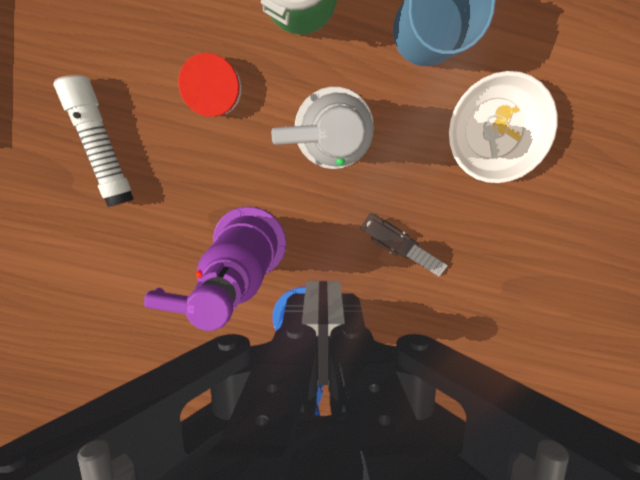

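Run:
```python
from h import *
w=cam("wrist"); t=cam("top")
g=cv2.cvtColor(cv2.imread("pics/w0.png"),cv2.COLOR_BGR2GRAY)
print(onz(w,(341,132),.183),onz(w,(272,135.5),.183),onz(w,(302,134),.183), onz(w,(334,128),0))
c=(lambda u,v:(310+(u-400)/4.444,185+v/4.444))
print(onz(t,c(592,163),.183),onz(t,c(474,195),.183))
s=cam("scene"); print(onz(s,(274+198/400*120,205+120/400*120),.183))
im=cv2.imread("pics/w0.png")[70:190,250:410]; im=cv2.resize(im,(800,600),interpolation=cv2.INTER_CUBIC)
# overlay candidate model
A=np.array([.6125,.054]); 
for yaw,col in ((1.81,(0,255,255)),):
  pts=[np.r_[A+.02*np.array([np.cos(x),np.sin(x)]),.183] for x in np.linspace(0,6.28,40)]
  e=np.array([np.cos(yaw),np.sin(yaw)]);n=np.array([-e[1],e[0]])
  pts2=[np.r_[A+e*r+n*q,.183] for r,q in ((.019,.0065),(.053,.0065),(.053,-.0065),(.019,-.0065))]
  for P in (pts,pts2): cv2.polylines(im,[np.int32([(proj(w,p)-[250,70]+.5)*5 for p in P])],False,col,1)
cv2.imwrite("pics/w0c.png",im)
```

```text
[0.61625646 0.05146006 0.183     ] [0.60125061 0.10175069 0.183     ] [0.60776761 0.07985378 0.183     ] [0.61720004 0.05162873 0.        ]
[0.61530451 0.0517344  0.183     ] [0.59954757 0.10366232 0.183     ]
[0.61649199 0.0498421  0.183     ]
```

View pics/w0c.png

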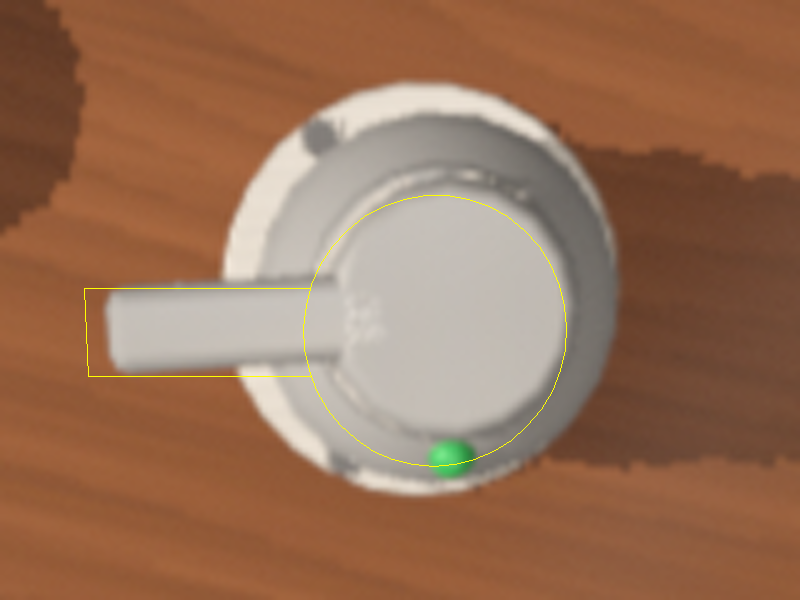

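```bash
cat >> h.py <<'E'
AX=np.array([.616,.0512]); YAW=1.86; R=.024
def pose(th,z,r=R):
    y=YAW+th; return [AX[0]+r*np.cos(y),AX[1]+r*np.sin(y),z],Q(y-np.pi/2)
E
python3 - <<'E'
from h import *
move_ptp(*pose(0,.24)); movel(*pose(0,.210),speed=.06); pause(.2)
f0=np.array(read_ft_force()); print(read_time_s(),f0,np.round(read_qpos(),2))
z=.210
while z>.172:
    z-=.002; movel(*pose(0,z),speed=.02); pause(.05)
    f=np.array(read_ft_force())-f0; print(round(z,4),np.round(read_eef_pos()[2],4),np.round(f,1))
    if f[2]>14: break
print(read_time_s())
im=read_camera("scene"); cv2.imwrite("pics/s1.png",cv2.resize(im[120:330,200:480,::-1],None,fx=2.5,fy=2.5))
E
```

```text
6.25 [-0.04340731  0.18904006 -0.43923415] [ 0.4   0.46 -0.75  1.7   0.34  1.12 -1.73]
0.208 0.2079 [-0.8 -0.7  0.9]
0.206 0.2059 [-0.5 -0.  -0.1]
0.204 0.2039 [0.1 0.2 0.6]
0.202 0.2024 [ 0.6 -0.1  2.3]
0.2 0.2006 [-1.   0.   5.1]
0.198 0.1984 [ 0.9 -0.6  5.2]
0.196 0.1963 [1.1 1.  4.1]
0.194 0.1943 [-0.2  1.8  6.2]
0.192 0.1939 [-1.  -0.6 11.7]
0.19 0.1936 [-4.2 -0.1 16.4]
9.25
```

View pics/s1.png

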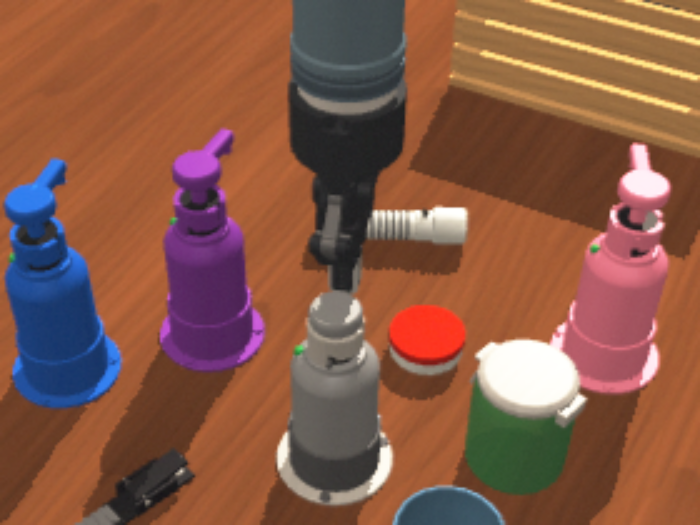

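The picture shows the closed fingertips on the spout beside the head, with the head down on the collar. Contact came at TCP z = 0.202 and the bottom stop at 0.194, which matches the given heights. Next is the turn.

Run:
```python
from h import *
for th in np.linspace(0,1.72,10)[1:]:
    movel(*pose(th,.190),speed=.011)
    print(round(th,2),np.round(read_eef_pos(),4),np.round(read_ft_force(),1),np.round(read_ft_torque(),2))
print(read_time_s(),np.round(read_qpos(),2))
im=read_camera("scene"); cv2.imwrite("pics/s2.png",cv2.resize(im[190:330,240:430,::-1],None,fx=4,fy=4))
```

```text
0.19 [0.6069 0.0738 0.1937] [-1.7  0.9 15.2] [ 0.06  0.4  -0.04]
0.38 [0.6028 0.0718 0.1937] [-2.2  1.2 16.2] [0.2  0.44 0.01]
0.57 [0.5992 0.069  0.1937] [-3.   0.9 15.4] [ 0.26  0.64 -0.03]
0.76 [0.5962 0.0656 0.1937] [-2.9  1.4 16.9] [0.37 0.77 0.03]
0.96 [0.594  0.0617 0.1937] [-4.3  2.2 17. ] [ 0.3   0.94 -0.  ]
1.15 [0.5924 0.0573 0.1936] [-6.7  1.8 18.2] [ 0.34  1.16 -0.03]
1.34 [0.5919 0.0527 0.1936] [-6.3  1.  19.3] [0.3  1.3  0.06]
1.53 [0.5922 0.048  0.1936] [-7.  1. 20.] [0.2  1.5  0.06]
1.72 [0.5933 0.044  0.1936] [-7.5 -0.  20.4] [ 0.21  1.67 -0.  ]
14.4 [ 0.7   0.59 -1.1   1.75  0.57  1.17 -0.13]
```

View pics/s2.png

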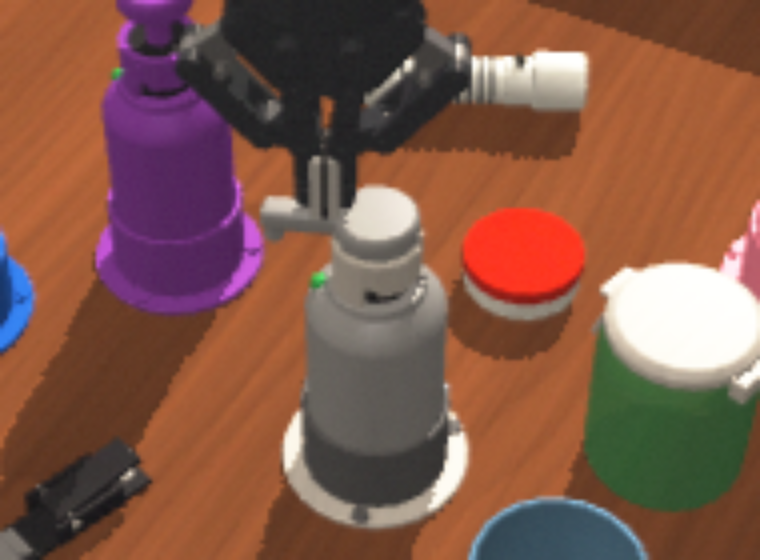

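Run:
```python
from h import *
s=cam("scene")
P=onz(s,(240+264/4,190+208/4),.175); C=onz(s,(240+376/4,190+212/4),.175)
for a in (1.3,1.47,1.62): print(a,((proj(s,[*(AX+.053*np.array([np.cos(YAW+a),np.sin(YAW+a)])),.175])-[240,190])*4).round())
print(P,C,np.arctan2(*(P-C)[1::-1])-YAW+2*np.pi, np.arctan2(P[1]-AX[1],P[0]-AX[0])+2*np.pi-YAW)
```

```text
1.3 [272. 177.]
1.47 [263. 189.]
1.62 [259. 201.]
[0.5704278  0.03100771 0.175     ] [0.61602753 0.05308288 0.175     ] 1.7324457198089327 1.6986799855229708
```

The spout now points at the green dot. I measure about 1.65 rad from the picture, so it is at the stop. Next I let the head rise and move clear.

Run:
```python
from h import *
for z in (.196,.204,.212,.222): 
    movel(*pose(1.66,z),speed=.03); print(z,np.round(read_ft_force(),1))
movel(*pose(1.66,.36),speed=.12)
p,q=pose(1.66,.36); move_ptp([.46,-.02,.36],q); pause(.4)
print(read_time_s(),read_eef_pos())
w=cam("wrist"); im=read_camera("wrist"); sc=read_camera("scene"); s=cam("scene"); b=read_camera("top")
for n,c in (("scene",s),("wrist",w)):
  for d in tip_of(n,"pump_top"): print(n,np.round(d["at"],1),round(d["confidence"],2))
print("exp195",proj(s,[*AX,.195]),proj(w,[*AX,.195]),"exp175",proj(s,[*AX,.175]))
a=cv2.resize(sc[190:410,210:450,::-1],(400,367)); t=cv2.resize(b[120:340,200:440,::-1],(400,367))
cv2.imwrite("pics/s3.png",np.hstack([a,t])); cv2.imwrite("pics/w3.png",im[:,:,::-1])
```

```text
0.196 [-1.8  1.1  5.2]
0.204 [-0.9  3.5  4. ]
0.212 [ 0.2 -0.5  2.9]
0.222 [ 0.3 -0.6 -0.1]
18.6 [ 0.46038631 -0.01940221  0.36030096]
scene [278.  186.8] 0.82
scene [331.6 234.1] 0.73
scene [335.5 302.7] 0.7
scene [212.7 196.3] 0.65
scene [459.8 194.1] 0.63
wrist [385.2  17.2] 0.77
wrist [214.2 110. ] 0.57
exp195 [333.56287566 235.5744993 ] [542.55387977 206.78718116] exp175 [333.49011416 243.63635005]
```

View pics/s3.png

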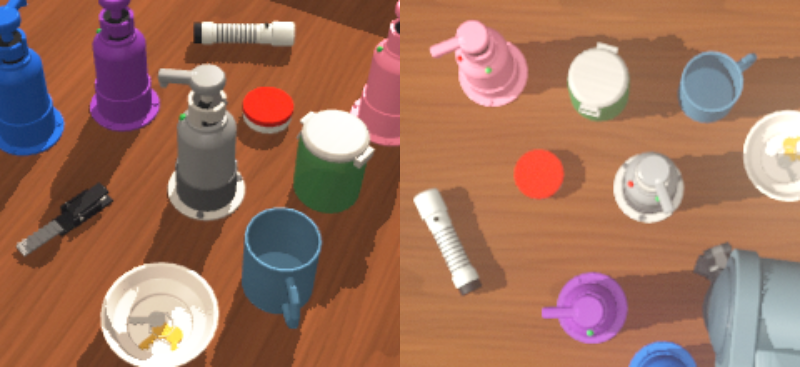

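```bash
python3 -c "
from bench import *
print(sign_off(), read_time_s())"
```

```text
the job is handed in; nothing more can be done
the job is handed in; nothing more can be done
```

The chrome dispenser is unlocked: its head is at full height with the spout over the green dot, and I handed the job in at about 18.6 s of the 38 s allowed. I pressed the spout down with the closed fingertips to the bottom stop, at about 15–20 N. While it was down I swept it anticlockwise to its stop, then followed the head up and moved clear. It was never gripped.

- **Head height:** the spring kept pushing on the fingertips during the lift, with about 3 N left at a head height of about 193 mm. The pump top then appeared at row 234 in the scene image, against 235.6 expected when fully up and 243.6 when pressed home.
- **Spout angle:** while still pressed, it measured about 1.70–1.73 rad from the image, a little over the 1.62 stop and within pixel error. The last pictures show the spout over the green dot.
- **Other things:** by eye, the jar is still shut and everything else in the last pictures is where it was. The bin, crate and first-aid box were outside those crops.
- **Failed check:** the network's pump-top detections in the last wrist image did not match the expected position of the chrome head. They were most likely look-alikes, so I relied on the scene and top images instead.

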